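Lay out the tea tray for two

TASK

Lay out the tea things on the tray for two: stand each glass on the coaster of its own colour, put the sage-green lid rest on the tray midway between the two glasses, take the lid off the teapot and lay it, knob up, centrally on top of the lid rest, and stand the orange tin upright on the tray directly behind the lid rest (on the long-edge side away from the robot), two fingers' width from it. Set the glasses and the lid down without dropping them or tipping a glass over, leave the milk jug where it is, and leave everything released and at rest.

Things in the scene. Friction and masses are not known exactly. Their poses are not given: they have to be found in the camera images.
- tray: Dark wooden tray, fixed, 204 x 300 mm, floor 6 mm thick, rim 16 mm high and 6 mm thick. Origin: on the underside exactly midway between the two coasters, which lie at local y = +95 and -95 mm; the outer front edge is 54 mm from it, the left, right and back edges 150 mm. +x points to the back long edge (away from the robot, within 0.2 rad): behind means along +x.
- coaster_blue: Blue round coaster, 80 mm in diameter and 5 mm thick, fixed on the tray floor at one end of the row (either end). Origin at the centre of its underside, z up; its top is 11 mm above the trolley top.
- coaster_red: Red round coaster, 80 mm in diameter and 5 mm thick, fixed on the tray floor at the other end of the row. Origin at the centre of its underside, z up; its top is 11 mm above the trolley top.
- glass_blue: Blue tinted straight tea glass, open at the top, 85 mm high, outside diameter 58 mm at the foot and 64 mm at the rim, about 0.19 kg, standing upright on the trolley. Origin at the centre of its underside, z up. Round: any grasp direction will do.
- glass_red: Red tinted straight tea glass, otherwise the same as the blue one: 85 mm high, 58 mm at the foot and 64 mm at the rim, about 0.19 kg. Origin at the centre of its underside, z up.
- lid_rest: Hard silicone lid rest: a sage-green round puck with rings on its flat top, 60 mm in diameter and 22 mm high, about 0.09 kg. Origin at the centre of its underside, z up.
- pot_lid: White round teapot lid, 62 mm in diameter, flat underneath, 4 mm thick at the edge, domed to 12 mm, with a brown wooden knob in the middle: 18 mm in diameter from 16 to 32 mm above the underside, top at 34 mm; about 0.08 kg. At the start it lies loose on the teapot's mouth; lift it straight up by the knob. Origin at the centre of its underside, z up.
- teapot: White round teapot, fixed, 110 mm in diameter, mouth rim 92 mm above the trolley top (the lid's underside lies there). Origin at the centre of its underside; spout along its -y out to 107 mm, handle along +y out to 102 mm. Beyond it, at the far left (centre at x 0.64 to 0.72, y 0.515 to 0.55), stands the kettle, 210 mm high; all else on the trolley is below 170 mm.
- tin: Orange plastic tea tin with a cream band and a ribbed twist cap, a closed cylinder 63 mm in diameter and 112 mm high, about 0.2 kg. Origin at the centre of its underside, z up. Two fingers' width behind the lid rest is a gap of some 25 mm, so 87 mm from centre to centre.
- milk_jug: Pale yellow milk jug, 62 mm in diameter, 70 mm high, small handle to its +y (out to 51 mm), lip to -y (37 mm). A bystander, to be left where it stands. Origin at the centre of its underside. Glasses, rest, tin and jug start on the trolley in any order, four right of the tray and one left, 90 mm or more from centre to centre; no other object is within 60 mm of them or on the tray.
Not all that is in view belongs to the job. Of the things that look like the glass_blue, take the one that is nearest to the robot's base at the start.

How it is judged:
By the outcome, as a careful person would: the job done as asked, in the order asked, and still so for the second after the job is handed in, with the robot touching nothing.
It also fails if it takes over 125 s, if anything falls off the work surface, if the arm or the gripper's body presses on something with over 40 N, if the wrist force passes 120 N, or if a joint passes its speed limit or range.

ROBOT

A 7-joint arm with a two-finger parallel gripper is mounted at the origin on the work surface. World frame = base frame: x ahead of the robot, y to its left, z up, the work surface at z = 0. Lengths are in m, angles in rad, forces in N, time in s.
With the tool pointing down it reaches from about 0.4 to 0.875 m from the base axis. Payload 6.5 kg.
Tool frame: the origin (TCP) lies on the centre line of the jaws, within the pads' length; the fingertips stand 25 mm ahead of it and the grasp point (between the pads) lies 6 mm ahead of it; z points along the fingers, y is the line along which they close (so a half turn about z gives the same grasp; the last joint's range is limited). The gripper opens to 85 mm and grips with 20 to 120 N. Pads are 22 mm wide; open, the fingers measure 114 mm over their backs; the gripper's body (76 mm by 85 mm) begins 54 mm behind the grasp point. The pads swing forward as they close: fully open they stand 13 mm farther back than shut.
Start: joints at [1.2, 0.536, -0.004, 1.538, 0.003, 1.067, -0.071], TCP at [0.195, -0.62, 0.256] pointing down, gripper open.
Joint ranges: [-2.7, 2.7], [-0.37, 2.16], [-1.27, 1.26], [0.24, 2.4], [-1.31, 4.45], [0.19, 1.91], [-2.76, 2.76]. Speed limits (rad/s): [2.39, 2.39, 3.14, 3.14, 3.14, 3.14, 3.14].

INTERFACE

Orientations are given as a rotation vector (axis times angle).
In Python, from rig import ctrl, optics, finder gives the robot as it stands.
- The arm moves only by the shell command python3 -m handwheel 'ROWS'. ROWS is a JSON object whose one key "deltas" holds a list of rows, each a list of 5 numbers: the opening, from 0 (shut) to 1 (fully open), then the shift along the tool's x, y, z in units of 30 mm (1.0 is 30 mm), then the turn about the tool's z in units of 6 degrees (1.0 is 6 degrees). In form: {"deltas": [[grip, tx, ty, tz, roll], ...]}. A call has 1 to 12 rows; each row is the pose to reach, as a shift and turn from the pose commanded when the call began, along the tool's axes at that moment; what a row does not reach only later rows make up. A row lasts 1/8 s, in which the tool goes at most 62.5 mm and 10.7 degrees, less where a joint would pass 70% of its speed; a pose out of reach is approached as far as the arm can. A call with a gripper value outside its range is refused whole. The fingers move at their own pace and stop on an object; the grip force is fixed at half the most. Time passes only in rows, so rows that repeat a pose let the fingers close. It gives the time, the measured TCP pose, the force, the opening and the grip force at its end, in the units of the state.
- ctrl.state(): the state, without advancing time (a new reading comes with each control period).
- optics.read_camera(name): name is "scene" or "top" or "wrist"; returns (picture, depth): 480x640x3 uint8, red, green, blue; 480x640 float32, m along the optical axis (not along the pixel's ray), 0 where there is no reading.
- optics.camera_info(name): a dict with "intrinsics" (3x3 intrinsics, pixels), "pose" (4x4, takes a point from camera to world coordinates); the wrist camera has in their place "mount" (4x4, takes a point from camera to tool coordinates, whose origin is the TCP and whose axes are the flange's). Camera axes: x right, y down, z forward; pixel columns grow to the right and rows downward; lengths in m; the calibration is good to about 2 mm. A picture is of the moment at which its call begins: read the wrist's pose just before it. camera_info takes no time and is no camera call.
- ctrl.finish_job(): hands the job in; it is judged then, once.
Trained networks look in the newest picture that a camera, given by its name, has taken for a name from the list of things; names that differ only in an ending like _2 or _b are one class to them, and where a whole thing is asked for, a point or a joint stands for the part that bears it (a point fixed in the world has none). Each returns a list of dicts, best first, with "p" (0 to 1); they miss things now and then, are a little off and sometimes report something else, mostly with a low value. They report only what shows in the picture. A call takes as long as a camera call. They do not tell look-alikes from the thing itself.
- finder.masks_of(camera, label): "region" (480x640 bool, what is visible of it) and "box" ([left, top, right, bottom] in pixels, round what is visible of it).
- finder.spot_point(camera, label): "xy" ([column, row] in pixels: a listed point, or the origin of a listed thing).
The state is a dict: "t": time; "q": joint angles; "dq": joint speeds; "joint_torque": joint torques, N m; "tcp_pos": TCP position; "orientation": TCP orientation; "wrist_force": force on the tool from outside, world axes, zero at the start; "wrist_torque": the same for the moment, N m; "gripper_width": finger opening in m; "grip_force": force on a finger pad.
Only numpy, scipy, OpenCV 4.12 (cv2) and the standard library are available. Lean on these libraries where they do the work, as an engineer would, in place of code of your own. Each camera call takes 0.05 s, during which the arm holds its last target. There are 200 camera calls.

## Working session

There is one attempt and no reset: what is moved stays moved. The work goes in short steps, Python scripts to look and compute and a shell command to move; the robot and the scene stay as the last step left them, time stands still between calls to the robot, and variables do not carry over. Pictures are saved under pics/ and viewed, at most 14 in all, crops included, and the job is handed in when it is done.

```bash
ls; mkdir -p pics; cat > h.py <<'E'
import numpy as np, cv2
from rig import ctrl, optics, finder
from scipy.spatial.transform import Rotation as R
def cam(name):
    st=ctrl.state(); im,d=optics.read_camera(name); i=optics.camera_info(name); K=np.array(i["intrinsics"])
    if "pose" in i: T=np.array(i["pose"])
    else:
        W=np.eye(4); W[:3,:3]=R.from_rotvec(st["orientation"]).as_matrix(); W[:3,3]=st["tcp_pos"]; T=W@np.array(i["mount"])
    return im,d,K,T
def pts(d,K,T):
    v,u=np.mgrid[:480,:640]; c=np.stack([(u-K[0,2])/K[0,0]*d,(v-K[1,2])/K[1,1]*d,d],-1)
    return c@T[:3,:3].T+T[:3,3]
def save(im,n): cv2.imwrite("pics/"+n,im[:,:,::-1])
E
python3 - <<'E'
from h import *
st=ctrl.state(); print({k:np.round(v,3) for k,v in st.items()}); print(R.from_rotvec(st["orientation"]).as_matrix().round(3))
for n in ["scene","top"]:
    im,d,K,T=cam(n); save(im,n+"0.png"); P=pts(d,K,T); print(n,T.round(2).tolist(),K[0,0])
    for l in ["tray","coaster_blue","coaster_red","glass_blue","glass_red","lid_rest","pot_lid","teapot","tin","milk_jug"]:
        for m in finder.masks_of(n,l)[:4]:
            r=m["region"]&(d>0); p=P[r]
            if len(p)<5: print(l,m["p"],"few");continue
            zt=np.percentile(p[:,2],97); t=p[p[:,2]>zt-.006]
            mid=(t.min(0)+t.max(0))/2
            print(l,round(m["p"],2),np.round(m["box"]),"zt %.3f"%zt,"topmid",mid.round(3)[:2],"ext",(t.max(0)-t.min(0)).round(3)[:2],"med",np.median(p,0).round(3))
E
```

```text
pics
{'t': np.float64(0.0), 'q': array([ 1.2  ,  0.537, -0.004,  1.539,  0.003,  1.067, -0.071]), 'dq': array([-0.   ,  0.001, -0.   , -0.   , -0.001, -0.001, -0.001]), 'joint_torque': array([-0.0000e+00, -5.8341e+01,  1.0490e+00, -2.5911e+01,  1.2000e-02,
        9.0000e-03, -0.0000e+00]), 'tcp_pos': array([ 0.195, -0.619,  0.255]), 'orientation': array([-3.103e+00, -4.770e-01,  1.000e-03]), 'wrist_force': array([-0.68 , -0.284,  0.068]), 'wrist_torque': array([ 0.03 ,  0.013, -0.029]), 'grip_force': np.float64(0.0), 'gripper_width': np.float64(0.085)}
[[ 0.954  0.3   -0.001]
 [ 0.3   -0.954  0.002]
 [-0.    -0.002 -1.   ]]
scene [[0.77, 0.54, -0.34, 0.92], [0.64, -0.64, 0.43, -0.47], [0.01, -0.54, -0.84, 0.94], [0.0, 0.0, 0.0, 1.0]] 503.9541284475954
tray 0.92 [254. 181. 418. 319.] zt 0.016 topmid [0.574 0.007] ext [0.239 0.323] med [ 0.593 -0.003  0.005]
coaster_blue 0.57 [335. 190. 372. 221.] zt 0.013 topmid [0.539 0.104] ext [0.078 0.078] med [0.54  0.104 0.01 ]
coaster_red 0.91 [270. 238. 312. 269.] zt 0.013 topmid [ 0.515 -0.082] ext [0.079 0.079] med [ 0.516 -0.084  0.01 ]
co
[... 1846 characters left out ...]
 ext [0.061 0.062] med [0.599 0.288 0.037]
glass_red 0.81 [417. 266. 442. 289.] zt 0.087 topmid [ 0.485 -0.298] ext [0.061 0.061] med [ 0.488 -0.304  0.033]
lid_rest 0.8 [412. 218. 434. 242.] zt 0.028 topmid [ 0.625 -0.294] ext [0.057 0.053] med [ 0.625 -0.293  0.021]
pot_lid 0.9 [147. 278. 174. 300.] zt 0.124 topmid [0.448 0.404] ext [0.013 0.016] med [0.446 0.402 0.1  ]
teapot 0.9 [139. 263. 193. 319.] zt 0.094 topmid [0.431 0.385] ext [0.111 0.117] med [0.442 0.383 0.077]
tin 0.73 [452. 231. 487. 262.] zt 0.117 topmid [ 0.566 -0.407] ext [0.06  0.062] med [ 0.562 -0.399  0.11 ]
milk_jug 0.74 [406. 315. 439. 337.] zt 0.073 topmid [ 0.362 -0.289] ext [0.051 0.063] med [ 0.362 -0.278  0.066]
```

View pics/scene0.png

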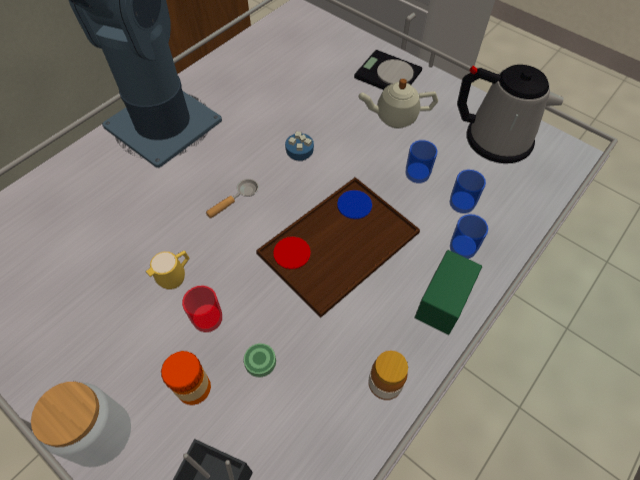

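```bash
python3 - <<'E'
import cv2
a=cv2.imread("pics/top0.png"); cv2.imwrite("pics/top0c.png",cv2.resize(a[130:360,120:500],(800,484),interpolation=cv2.INTER_CUBIC))
E
```

```text
(no output)
```

View pics/top0c.png

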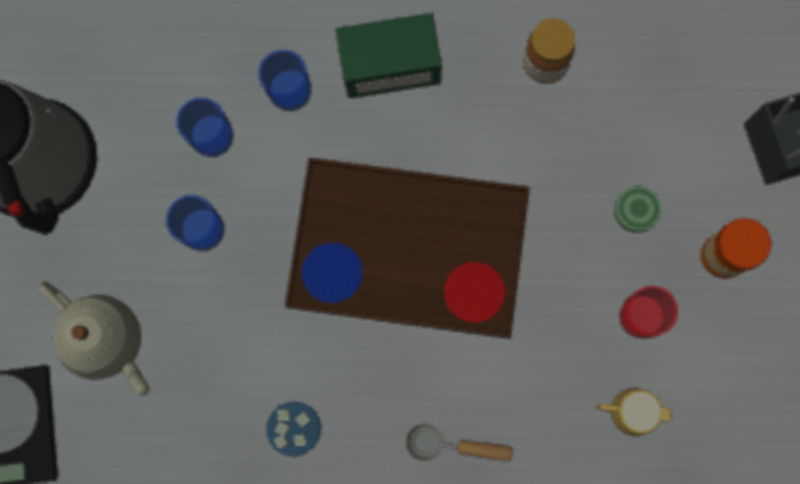

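The scene picture shows the blue glass nearest the base at pixel (421,161), with its two look-alikes at (467,190) and (469,236). It also shows the red glass (203,309), rest (260,360), tin (186,378), knob (402,84) and coasters (355,204)/(292,252). The amber jar at (389,375) is a distractor. The top crop agrees with this.

```bash
cat > go.py <<'E'
import sys
from h import *
x,y,z=map(float,sys.argv[1:4]); st=ctrl.state(); M=R.from_rotvec(st["orientation"]).as_matrix()
d=M.T@(np.array([x,y,z])-st["tcp_pos"])/.03
yaw=np.degrees(np.arctan2(M[1,0],M[0,0]))
out="d=%s yaw=%.1f"%(d.round(2),yaw)
if len(sys.argv)>4: out+=" roll=%.2f"%(-((float(sys.argv[4])-yaw+90)%180-90)/6)
print(out,"rows>=",int(np.ceil(np.linalg.norm(d)*.03/.0625)),"t=%.2f"%st["t"],"q7=%.2f"%st["q"][6])
E
python3 go.py 0.486 -0.300 0.17
```

```text
d=[12.45 -7.27  2.88] yaw=17.5 rows>= 8 t=1.10 q7=-0.07
```

```bash
python3 -m handwheel '{"deltas":[[1,3,-1.8,0.7,0],[1,5,-2.9,1.2,0],[1,7,-4.1,1.6,0],[1,9,-5.3,2.1,0],[1,11,-6.4,2.5,0],[1,12.4,-7.3,2.9,0],[1,12.45,-7.3,2.9,0],[1,12.45,-7.3,2.9,0],[1,12.45,-7.3,2.9,0],[1,12.45,-7.3,2.9,0]]}'; python3 go.py 0.486 -0.300 0.062; python3 - <<'E'
from h import *
im,d,K,T=cam("wrist"); save(im,"w1.png"); P=pts(d,K,T)
for l in ["glass_red"]:
    for m in finder.masks_of("wrist",l)[:2]:
        r=m["region"]&(d>0); p=P[r]; t=p[abs(p[:,2]-.085)<.006]
        print(m["p"],m["box"],len(t),t.min(0).round(3),t.max(0).round(3),((t.min(0)+t.max(0))/2).round(3))
print(ctrl.state()["orientation"])
E
```

```text
t: 2.35
tcp_pos: [0.4845, -0.3009, 0.1695]
orientation: [3.105, 0.473, -0.001]
wrist_force: [-0.6, 0.0, -0.7]
gripper_width: 0.0856
grip_force: 0.0
d=[ 0.06 -0.02  3.58] yaw=17.3 rows>= 2 t=2.35 q7=-0.85
0.59 [250.3, 183.6, 379.5, 323.8] 3194 [ 0.454 -0.33   0.079] [ 0.518 -0.268  0.086] [ 0.486 -0.299  0.082]
[ 3.10504027e+00  4.72486343e-01 -1.95682060e-04]
```

View pics/w1.png

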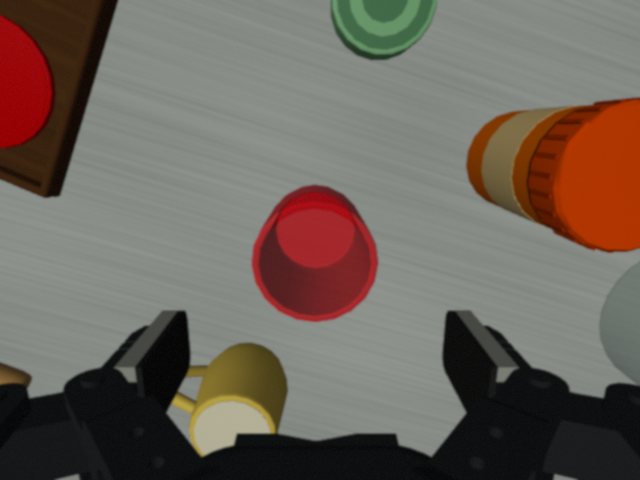

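The wrist picture shows the red glass centred between the open fingers, with its rim at about (315,260). The jug (245,410) and the tin (580,180) are clear of the fingers' path.

```bash
python3 -m handwheel '{"deltas":[[1,0.05,-0.02,1.5,0],[1,0.05,-0.02,2.8,0],[1,0.05,-0.02,3.6,0],[1,0.05,-0.02,3.6,0],[0,0.05,-0.02,3.6,0],[0,0.05,-0.02,3.6,0],[0,0.05,-0.02,3.6,0],[0,0.05,-0.02,3.6,0],[0,0.05,-0.02,3.6,0],[0,0.05,-0.02,3.6,0]]}'; python3 go.py 0.515 -0.081 0.14 
```

```text
t: 3.7
tcp_pos: [0.4877, -0.299, 0.0631]
orientation: [3.103, 0.476, 0.003]
wrist_force: [-1.0, -0.8, 6.6]
gripper_width: 0.063
grip_force: 64.9
d=[ 3.05 -6.65 -2.57] yaw=17.4 rows>= 4 t=3.70 q7=-0.87
```

```bash
python3 -m handwheel '{"deltas":[[0,0,0,-1,0],[0,0,0,-2.4,0],[0,1,-2,-2.57,0],[0,2,-3.8,-2.57,0],[0,2.7,-5.5,-2.57,0],[0,3.05,-6.65,-2.57,0],[0,3.05,-6.65,-2.57,0],[0,3.05,-6.65,-2.57,0],[0,3.05,-6.65,-2.57,0]]}'; python3 go.py 0.515 -0.081 0.075; python3 - <<'E'
from h import *
for n in ["scene","top"]:
    im,d,K,T=cam(n); save(im,n+"1.png")
E
```

```text
t: 4.82
tcp_pos: [0.5142, -0.082, 0.1386]
orientation: [3.105, 0.473, 0.0]
wrist_force: [-0.2, -0.4, -2.1]
gripper_width: 0.063
grip_force: 66.6
d=[ 0.03 -0.02  2.12] yaw=17.3 rows>= 2 t=4.83 q7=-1.28
```

```bash
python3 -m handwheel '{"deltas":[[0,0.02,0,1,0],[0,0.02,0,1.6,0],[0,0.02,0,1.85,0],[0,0.02,0,2.0,0],[0,0.02,0,2.08,0],[0,0.02,0,2.12,0],[0,0.02,0,2.12,0],[0,0.02,0,2.12,0]]}'
```

```text
t: 5.92
tcp_pos: [0.515, -0.08, 0.075]
orientation: [3.105, 0.477, 0.001]
wrist_force: [-0.3, -0.6, -1.6]
gripper_width: 0.063
grip_force: 66.6
```

```bash
python3 -m handwheel '{"deltas":[[0,0,0,0.03,0],[0,0,0,0.05,0],[0,0,0,0.06,0],[0,0,0,0.06,0]]}'
```

```text
t: 6.42
tcp_pos: [0.5151, -0.0802, 0.0741]
orientation: [3.105, 0.477, 0.001]
wrist_force: [-3.7, -0.2, 11.3]
gripper_width: 0.0631
grip_force: 67.3
```

```bash
python3 -m handwheel '{"deltas":[[0.9,0,0,-0.02,0],[1,0,0,-0.02,0],[1,0,0,-0.02,0],[1,0,0,-0.02,0],[1,0,0,-1,0],[1,0,0,-2.5,0],[1,0,0,-4,0],[1,0,0,-4,0],[1,0,0,-4,0]]}'; python3 go.py 0.597 0.282 0.19; python3 - <<'E'
from h import *
im,d,K,T=cam("scene"); P=pts(d,K,T)
for l in ["glass_red","coaster_red"]:
    for m in finder.masks_of("scene",l)[:2]:
        p=P[m["region"]&(d>0)]; p=p[p[:,2]>np.percentile(p[:,2],97)-.006]; print(l,m["p"],((p.min(0)+p.max(0))/2).round(3))
E
```

```text
t: 7.55
tcp_pos: [0.5144, -0.0801, 0.1924]
orientation: [-3.105, -0.477, 0.001]
wrist_force: [1.0, -0.2, -1.3]
gripper_width: 0.0853
grip_force: 0.0
d=[  6.25 -10.69   0.08] yaw=17.5 rows>= 6 t=7.55 q7=-1.26
glass_red 0.55 [ 0.515 -0.091  0.139]
coaster_red 0.63 [ 0.518 -0.084  0.012]
```

```bash
python3 -m handwheel '{"deltas":[[1,1,-1.7,0,0],[1,2,-3.4,0,0],[1,3,-5.1,0,0],[1,4,-6.8,0,0],[1,5,-8.5,0,0],[1,5.9,-10,0,0],[1,6.25,-10.7,0,0],[1,6.25,-10.7,0,0],[1,6.25,-10.7,0,0],[1,6.25,-10.7,0,0]]}'; python3 go.py 0.597 0.282 0.064; python3 - <<'E'
from h import *
im,d,K,T=cam("wrist"); save(im,"w2.png"); P=pts(d,K,T)
for m in finder.masks_of("wrist","glass_blue")[:3]:
        r=m["region"]&(d>0); p=P[r]; t=p[abs(p[:,2]-.085)<.006]
        print(m["p"],m["box"],len(t),t.min(0).round(3),t.max(0).round(3),((t.min(0)+t.max(0))/2).round(3))
im,d,K,T=cam("top"); save(im,"top2.png"); P=pts(d,K,T)
for l in ["glass_red","coaster_red"]:
    for m in finder.masks_of("top",l)[:2]:
        p=P[m["region"]&(d>0)]; p=p[p[:,2]>np.percentile(p[:,2],97)-.006]; print(l,m["p"],((p.min(0)+p.max(0))/2).round(3))
E
```

```text
t: 8.95
tcp_pos: [0.5976, 0.2802, 0.1927]
orientation: [3.104, 0.473, -0.001]
wrist_force: [-0.2, -0.5, -0.4]
gripper_width: 0.0853
grip_force: 0.0
d=[ 0.   -0.07  4.29] yaw=17.3 rows>= 3 t=8.95 q7=-1.87
0.97 [250.9, 185.5, 367.7, 307.1] 2616 [0.565 0.252 0.079] [0.628 0.315 0.086] [0.597 0.284 0.082]
0.88 [329.6, 0.0, 469.8, 93.2] 2058 [0.693 0.245 0.079] [0.739 0.308 0.086] [0.716 0.277 0.082]
0.84 [515.3, 0.5, 640.0, 43.2] 344 [0.758 0.166 0.079] [0.763 0.184 0.085] [0.761 0.175 0.082]
glass_red 0.72 [ 0.513 -0.08   0.098]
coaster_red 0.47 [ 0.5   -0.078  0.026]
```

View pics/w2.png

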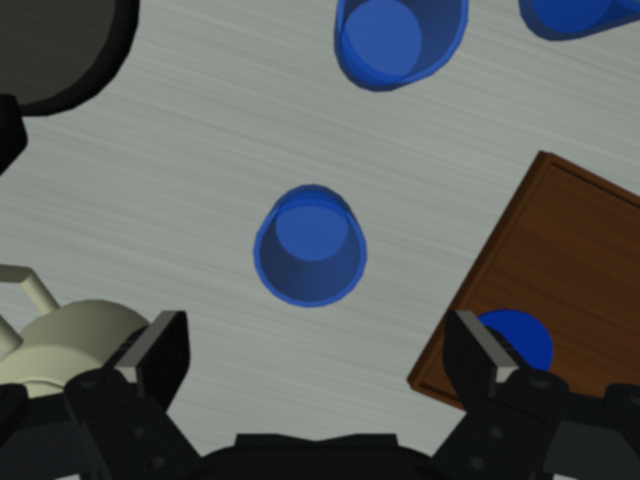

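The wrist picture shows the target glass centred at (310,245) between the fingers. Its look-alike at (400,40), the teapot (80,340) and the tray edge are clear. The red glass measures upright on its coaster.

```bash
python3 -m handwheel '{"deltas":[[1,0,-0.1,1.5,0],[1,0,-0.1,3,0],[1,0,-0.1,4.1,0],[1,0,-0.1,4.29,0],[1,0,-0.1,4.29,0],[0,0,-0.1,4.29,0],[0,0,-0.1,4.29,0],[0,0,-0.1,4.29,0],[0,0,-0.1,4.29,0],[0,0,-0.1,4.29,0],[0,0,-0.1,4.29,0]]}'; python3 go.py 0.539 0.1065 0.14
```

```text
t: 10.58
tcp_pos: [0.5978, 0.2856, 0.0665]
orientation: [-3.105, -0.476, -0.005]
wrist_force: [-0.4, -1.7, 5.2]
gripper_width: 0.0616
grip_force: 64.3
d=[-3.65  5.11 -2.46] yaw=17.4 rows>= 4 t=10.57 q7=-1.90
```

```bash
python3 -m handwheel '{"deltas":[[0,0,0,-1,0],[0,0,0,-2.3,0],[0,-1,1.4,-2.46,0],[0,-2.2,3,-2.46,0],[0,-3.2,4.5,-2.46,0],[0,-3.65,5.1,-2.46,0],[0,-3.65,5.1,-2.46,0],[0,-3.65,5.1,-2.46,0],[0,-3.65,5.1,-2.46,0]]}'; python3 go.py 0.539 0.1065 0.0795
```

```text
t: 11.7
tcp_pos: [0.5383, 0.1086, 0.1382]
orientation: [-3.103, -0.481, -0.001]
wrist_force: [-0.4, 0.8, -0.8]
gripper_width: 0.0617
grip_force: 65.9
d=[-0.    0.07  1.96] yaw=17.6 rows>= 1 t=11.70 q7=-1.66
```

```bash
python3 - <<'E'
from h import *
im,d,K,T=cam("scene"); save(im,"s3.png"); P=pts(d,K,T)
for m in finder.masks_of("scene","coaster_blue")[:2]:
        p=P[m["region"]&(d>0)]; print(m["p"],np.median(p,0).round(3))
for m in finder.masks_of("scene","glass_blue")[:4]:
        p=P[m["region"]&(d>0)]; print(m["p"],m["box"],np.median(p,0).round(3),np.percentile(p[:,2],[1,99]))
E
```

```text
0.6 [0.545 0.1   0.01 ]
0.71 [451.4, 168.0, 485.4, 215.2] [0.726 0.26  0.054] [-0.00123151  0.08567944]
0.6 [450.1, 213.4, 487.0, 261.3] [0.789 0.16  0.056] [0.00678121 0.08556179]
0.58 [342.1, 154.7, 373.2, 196.3] [0.557 0.092 0.112] [0.07312053 0.15766822]
0.49 [147.1, 252.4, 186.9, 290.7] [ 0.372 -0.29   0.063] [0.00151283 0.07069365]
```

```bash
python3 -m handwheel '{"deltas":[[0,0,0.06,1,0],[0,0,0.06,1.6,0],[0,0,0.06,1.85,0],[0,0,0.06,1.96,0],[0,0,0.06,1.98,0],[0,0,0.06,2.0,0],[0,0,0.06,2.0,0],[0,0,0.06,2.0,0]]}'
```

```text
t: 12.85
tcp_pos: [0.5386, 0.1047, 0.0783]
orientation: [-3.105, -0.477, -0.001]
wrist_force: [0.4, -0.6, -1.7]
gripper_width: 0.0619
grip_force: 65.8
```

```bash
python3 -m handwheel '{"deltas":[[0,0,0,0.02,0],[0,0,0,0.04,0],[0,0,0,0.06,0],[0,0,0,0.06,0]]}'
```

```text
t: 13.35
tcp_pos: [0.5389, 0.1048, 0.0774]
orientation: [3.105, 0.477, 0.001]
wrist_force: [-3.2, -0.8, 10.8]
gripper_width: 0.0618
grip_force: 65.5
```

```bash
python3 -m handwheel '{"deltas":[[0.9,0,0,0,0],[1,0,0,-0.02,0],[1,0,0,-0.02,0],[1,0,0,-0.02,0],[1,0,0,-1,0],[1,0,0,-2.5,0],[1,0,0,-4,0],[1,0,0,-4,0],[1,0,0,-4,0]]}'; python3 go.py 0.626 -0.296 0.17 37.6
```

```text
t: 14.48
tcp_pos: [0.538, 0.1046, 0.1957]
orientation: [3.105, 0.477, -0.001]
wrist_force: [0.0, -0.3, -1.2]
gripper_width: 0.0855
grip_force: 0.0
d=[-1.21 13.62  0.86] yaw=17.5 roll=-3.36 rows>= 7 t=14.47 q7=-1.64
```

```bash
python3 -m handwheel '{"deltas":[[1,-0.2,2,0,-0.4],[1,-0.4,4,0,-0.8],[1,-0.6,6,0,-1.2],[1,-0.8,8,0,-1.8],[1,-1,10,0.3,-2.4],[1,-1.1,12,0.6,-3],[1,-1.2,13.4,0.86,-3.36],[1,-1.2,13.6,0.86,-3.36],[1,-1.2,13.6,0.86,-3.36],[1,-1.2,13.6,0.86,-3.36]]}'; python3 go.py 0.626 -0.296 0.03 37.6; python3 - <<'E'
from h import *
for n,l in [("wrist","lid_rest"),("scene","coaster_blue"),("scene","coaster_red"),("top","glass_red"),("top","glass_blue"),("scene","lid_rest"),("scene","glass_blue")]:
    im,d,K,T=cam(n); P=pts(d,K,T)
    for m in finder.masks_of(n,l)[:3]:
        p=P[m["region"]&(d>0)]; p=p[p[:,2]>np.percentile(p[:,2],97)-.006]; print(n,l,m["p"],((p.min(0)+p.max(0))/2).round(4),(p.max(0)-p.min(0)).round(3))
E
```

```text
t: 15.72
tcp_pos: [0.6267, -0.2929, 0.17]
orientation: [-2.971, -1.016, 0.0]
wrist_force: [0.8, -0.1, -0.0]
gripper_width: 0.0855
grip_force: 0.0
d=[-0.08  0.08  4.67] yaw=37.8 roll=0.03 rows>= 3 t=15.72 q7=-0.64
wrist lid_rest 0.93 [ 0.628  -0.2956  0.0197] [0.059 0.059 0.007]
scene coaster_blue 0.49 [0.5412 0.1035 0.0264] [0.073 0.073 0.037]
scene coaster_blue 0.3 [ 0.6331 -0.2978  0.0901] [0.062 0.06  0.144]
scene coaster_red 0.91 [ 0.5176 -0.0835  0.0146] [0.075 0.078 0.014]
scene coaster_red 0.61 [ 0.5676 -0.4127  0.112 ] [0.063 0.062 0.008]
top glass_red 0.77 [ 0.5126 -0.0795  0.0969] [0.061 0.058 0.009]
top glass_blue 0.91 [0.7242 0.2771 0.0877] [0.063 0.063 0.011]
top glass_blue 0.78 [0.7876 0.1729 0.086 ] [0.063 0.063 0.01 ]
top glass_blue 0.67 [0.5374 0.1031 0.0975] [0.062 0.061 0.01 ]
scene lid_rest 0.56 [ 0.6398 -0.3082  0.1152] [0.08  0.079 0.193]
scene glass_blue 0.79 [0.7245 0.2736 0.0831] [0.063 0.064 0.009]
scene glass_blue 0.76 [0.7893 0.148  0.0828] [0.063 0.113 0.009]
scene glass_blue 0.71 [0.5379 0.1015 0.0936] [0.062 0.065 0.008]
```

```bash
python3 -m handwheel '{"deltas":[[1,-0.04,0.05,1.5,0],[1,-0.04,0.05,3,0],[1,-0.04,0.05,4.2,0],[1,-0.04,0.05,4.65,0],[1,-0.04,0.05,4.65,0],[0,-0.04,0.05,4.65,0],[0,-0.04,0.05,4.65,0],[0,-0.04,0.05,4.65,0],[0,-0.04,0.05,4.65,0],[0,-0.04,0.05,4.65,0],[0,-0.04,0.05,4.65,0]]}'; python3 go.py 0.526 0.012 0.155
```

```text
t: 17.8
tcp_pos: [0.6281, -0.2979, 0.0335]
orientation: [2.971, 1.012, 0.004]
wrist_force: [-0.8, -0.4, 4.9]
gripper_width: 0.0572
grip_force: 63.6
d=[  3.62 -10.25  -4.08] yaw=37.6 rows>= 6 t=17.80 q7=-0.66
```

```bash
python3 -m handwheel '{"deltas":[[0,0,0,-1.5,0],[0,0,0,-3.2,0],[0,0.4,-1.1,-4.1,0],[0,1.1,-3,-4.1,0],[0,1.8,-5,-4.1,0],[0,2.5,-7,-4.1,0],[0,3.2,-9,-4.1,0],[0,3.6,-10.2,-4.1,0],[0,3.62,-10.25,-4.1,0],[0,3.62,-10.25,-4.1,0],[0,3.62,-10.25,-4.1,0]]}'; python3 go.py 0.526 0.012 0.042; python3 - <<'E'
from h import *
for n in ["scene","top","wrist"]:
    im,d,K,T=cam(n); save(im,n+"4.png"); P=pts(d,K,T)
    for m in finder.masks_of(n,"lid_rest")[:2]:
        p=P[m["region"]&(d>0)]; zt=np.percentile(p[:,2],50); p=p[abs(p[:,2]-zt)<.006];print(n,m["p"],m["box"],((p.min(0)+p.max(0))/2).round(4),(p.max(0)-p.min(0)).round(3))
E
```

```text
t: 19.18
tcp_pos: [0.5254, 0.011, 0.1543]
orientation: [2.974, 1.009, 0.001]
wrist_force: [-0.2, 1.4, -1.9]
gripper_width: 0.057
grip_force: 64.4
d=[ 0.04 -0.02  3.74] yaw=37.5 rows>= 2 t=19.18 q7=-1.16
scene 0.82 [309.9, 185.2, 338.5, 209.9] [0.5259 0.006  0.1409] [0.058 0.061 0.012]
wrist 0.69 [228.4, 233.2, 400.1, 407.7] [0.5256 0.0121 0.1394] [0.06  0.06  0.009]
```

```bash
python3 -m handwheel '{"deltas":[[0,0.02,0,1.4,0],[0,0.02,0,2.6,0],[0,0.02,0,3.3,0],[0,0.02,0,3.6,0],[0,0.02,0,3.7,0],[0,0.02,0,3.74,0],[0,0.02,0,3.77,0],[0,0.02,0,3.8,0],[0,0.02,0,3.83,0],[0,0.02,0,3.83,0]]}'
```

```text
t: 20.72
tcp_pos: [0.5255, 0.013, 0.0395]
orientation: [2.974, 1.013, 0.001]
wrist_force: [-1.0, -0.3, 3.9]
gripper_width: 0.0571
grip_force: 65.0
```

Contact. I'll release with a partial opening, then rise.

```bash
python3 -m handwheel '{"deltas":[[0.8,0,0,0,0],[0.8,0,0,0,0],[0.8,0,0,0,0],[0.8,0,0,-0.7,0],[1,0,0,-2,0],[1,0,0,-4,0],[1,0,0,-6,0],[1,0,0,-6,0],[1,0,0,-6,0]]}'; python3 go.py 0.448 0.4035 0.23 37.5;  python3 - <<'E'
from h import *
for n,l in [("wrist","lid_rest"),("scene","teapot"),("scene","pot_lid"),("top","pot_lid")]:
    im,d,K,T=cam(n); save(im,n+"5.png"); P=pts(d,K,T)
    for m in finder.masks_of(n,l)[:2]:
        p=P[m["region"]&(d>0)]; zt=.027 if l=="lid_rest" else np.percentile(p[:,2],97); p=p[abs(p[:,2]-zt)<.006];print(n,l,m["p"],m["box"],((p.min(0)+p.max(0))/2).round(4),(p.max(0)-p.min(0)).round(3))
E
```

```text
t: 21.85
tcp_pos: [0.5249, 0.0129, 0.2189]
orientation: [2.974, 1.013, -0.001]
wrist_force: [-0.5, 0.1, 0.0]
gripper_width: 0.0852
grip_force: 0.0
d=[  5.92 -11.88  -0.37] yaw=37.6 roll=0.02 rows>= 7 t=21.85 q7=-1.13
wrist lid_rest 0.8 [276.2, 178.2, 353.7, 257.4] [0.5261 0.0139 0.0253] [0.059 0.059 0.008]
scene teapot 0.91 [359.1, 84.3, 438.8, 129.8] [0.4349 0.3763 0.0894] [0.116 0.11  0.011]
scene pot_lid 0.82 [390.2, 81.0, 412.6, 101.4] [0.4481 0.4018 0.1221] [0.016 0.017 0.008]
top pot_lid 0.56 [145.9, 278.5, 171.6, 300.4] [0.4483 0.4046 0.1242] [0.013 0.018 0.01 ]
```

```bash
python3 -m handwheel '{"deltas":[[1,0.9,-1.8,-0.3,0],[1,1.8,-3.6,-0.4,0],[1,2.7,-5.4,-0.4,0],[1,3.6,-7.2,-0.4,0],[0.6,4.5,-9,-0.4,0],[0.6,5.4,-10.8,-0.4,0],[0.6,5.9,-11.9,-0.4,0],[0.6,5.9,-11.9,-0.4,0],[0.6,5.9,-11.9,-0.4,0],[0.6,5.9,-11.9,-0.4,0]]}'; python3 go.py 0.448 0.4035 0.135; python3 - <<'E'
from h import *
im,d,K,T=cam("wrist"); save(im,"w6.png"); P=pts(d,K,T)
for m in finder.masks_of("wrist","pot_lid")[:2]:
    p=P[m["region"]&(d>0)]; print(m["p"],m["box"],((p.min(0)+p.max(0))/2).round(4),(p.max(0)-p.min(0)).round(3))
    k=p[p[:,2]>.117]; print(((k.min(0)+k.max(0))/2).round(4),(k.max(0)-k.min(0)).round(3),np.percentile(p[:,2],99),p[abs(p[:,2]-.098)<.003].mean(0))
E
```

```text
t: 23.5
tcp_pos: [0.4485, 0.4021, 0.2309]
orientation: [2.974, 1.009, -0.0]
wrist_force: [-0.2, 0.0, -0.3]
gripper_width: 0.0516
grip_force: 0.0
d=[ 0.02 -0.05  3.2 ] yaw=37.5 rows>= 2 t=23.50 q7=-1.89
0.58 [263.7, 190.9, 360.5, 285.2] [0.4488 0.4051 0.1073] [0.06  0.061 0.035]
[0.4486 0.4057 0.121 ] [0.018 0.017 0.008] 0.12384613745512535 [0.45059479 0.40670903 0.09844334]
0.33 [553.2, 257.8, 637.4, 419.5] [0.5314 0.1066 0.0157] [0.11  0.129 0.039]Traceback (most recent call last):
  File "<stdin>", line 5, in <module>
    return umr_minimum(a, axis, None, out, keepdims, initial, where)
ValueError: zero-size array to reduction operation minimum which has no identity
```

View pics/w6.png

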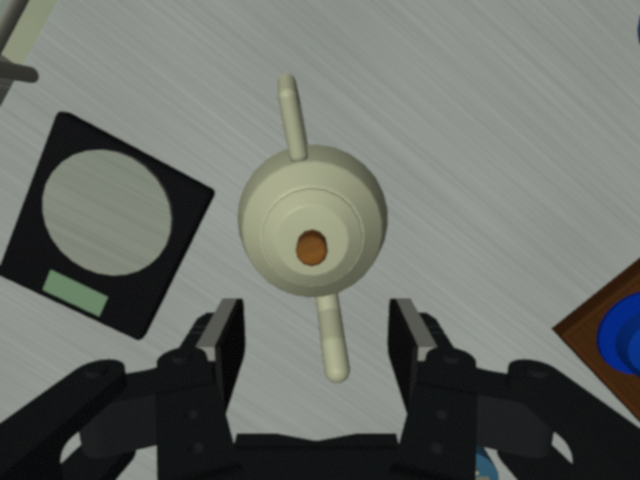

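The wrist picture shows the knob at (312,248), midway between the fingers (220 and 410). The measured knob centre is (0.4487, 0.405), and its top is at 0.124.

```bash
python3 -m handwheel '{"deltas":[[0.6,0.04,-0.07,1.2,0],[0.6,0.06,-0.09,2.3,0],[0.6,0.06,-0.09,3,0],[0.6,0.06,-0.09,3.32,0],[0.6,0.06,-0.09,3.32,0],[0.6,0.06,-0.09,3.32,0]]}'; python3 go.py 0.4488 0.405 0.131;
```

```text
t: 24.35
tcp_pos: [0.4479, 0.4075, 0.1326]
orientation: [-2.973, -1.012, -0.002]
wrist_force: [0.5, -0.5, -0.1]
gripper_width: 0.0512
grip_force: 0.0
d=[-0.03  0.08  0.05] yaw=37.6 rows>= 1 t=24.35 q7=-1.94
```

```bash
python3 -m handwheel '{"deltas":[[0.5,0,0.05,0.03,0],[0.3,0,0.05,0.03,0],[0.1,0,0.05,0.03,0],[0,0,0.05,0.03,0],[0,0,0.05,0.03,0],[0,0,0.05,0.03,0],[0,0,0.05,0.03,0]]}'; python3 -c "
from h import *
for _ in range(3): s=ctrl.state(); print(s['tcp_pos'].round(4),s['wrist_force'].round(1))"
```

```text
t: 25.22
tcp_pos: [0.4487, 0.4056, 0.131]
orientation: [2.973, 1.012, 0.001]
wrist_force: [0.5, -3.0, 4.8]
gripper_width: 0.0154
grip_force: 58.7
[0.4487 0.4056 0.131 ] [ 0.5 -3.   4.8]
[0.4487 0.4056 0.131 ] [ 0.5 -3.   4.8]
[0.4487 0.4056 0.131 ] [ 0.5 -3.   4.8]
```

```bash
python3 -m handwheel '{"deltas":[[0,0,0,-0.5,0],[0,0,0,-1.5,0],[0,0,0,-2,0],[0,0,0,-2,0]]}'; python3 go.py 0.526 0.0135 0.18;python3 - <<'E'
from h import *
im,d,K,T=cam("wrist"); save(im,"w7.png"); im2,d2,K2,T2=cam("scene"); save(im2,"s7.png"); P=pts(d,K,T)
for m in finder.masks_of("wrist","pot_lid")[:2]:
    p=P[m["region"]&(d>0)]; print(m["p"],m["box"],((p.min(0)+p.max(0))/2).round(4),(p.max(0)-p.min(0)).round(3))
cv2.imwrite("pics/c7.png",cv2.hconcat([cv2.resize(im,(480,360)),cv2.resize(im2[20:200,300:460],(320,360))])[:,:,::-1])
E
```

```text
t: 25.72
tcp_pos: [0.4486, 0.4066, 0.1918]
orientation: [-2.973, -1.013, -0.003]
wrist_force: [-1.1, -0.0, -1.3]
gripper_width: 0.0154
grip_force: 58.6
d=[-5.96 11.95  0.37] yaw=37.6 rows>= 7 t=25.73 q7=-1.91
0.82 [236.3, 231.9, 393.5, 376.3] [0.4109 0.3719 0.0928] [0.137 0.131 0.192]
```

View pics/c7.png

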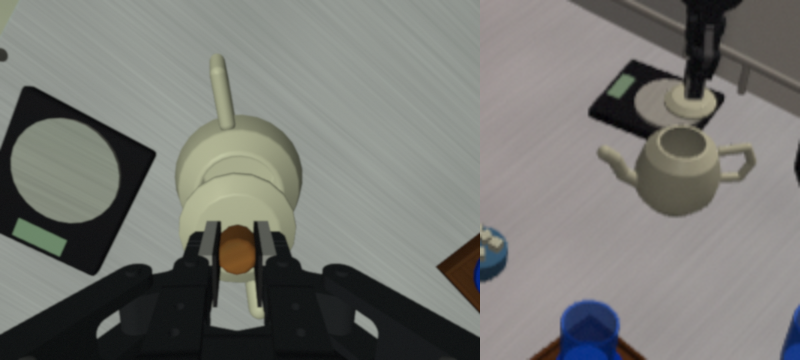

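The lid hangs level in the fingers, with the knob at (237,248) on the left, and the pot's mouth is open in the right-hand view.

```bash
python3 -m handwheel '{"deltas":[[0,-0.7,1.5,0.1,0],[0,-1.6,3.2,0.2,0],[0,-2.5,5,0.37,0],[0,-3.4,6.8,0.37,0],[0,-4.3,8.6,0.37,0],[0,-5.1,10.2,0.37,0],[0,-5.7,11.4,0.37,0],[0,-5.96,11.95,0.37,0],[0,-5.96,11.95,0.37,0],[0,-5.96,11.95,0.37,0],[0,-5.96,11.95,0.37,0]]}'; python3 go.py 0.526 0.0135 0.075;python3 - <<'E'
from h import *
for n in ["wrist","scene","top"]:
  im,d,K,T=cam(n); P=pts(d,K,T); save(im,n+"8.png")
  for m in finder.masks_of(n,"pot_lid")[:1]:
    p=P[m["region"]&(d>0)]; print(n,m["p"],m["box"],np.percentile(p[:,2],[5,25,50,75,95]).round(3))
    p=p[abs(p[:,2]-.147)<.01]; q=p[p[:,2]<.147]; print(q.min(0).round(4),q.max(0).round(4),len(q)); 
    if len(q)>20:
        A=np.c_[2*q[:,:2],np.ones(len(q))]  # edge ring via hull
        h=cv2.convexHull(q[:,:2].astype(np.float32)); print(cv2.minEnclosingCircle(h))
E
```

```text
t: 27.25
tcp_pos: [0.5252, 0.0148, 0.1794]
orientation: [-2.971, -1.017, -0.0]
wrist_force: [0.1, 0.6, -0.6]
gripper_width: 0.0154
grip_force: 58.7
d=[-0.01  0.05  3.48] yaw=37.8 rows>= 2 t=27.25 q7=-1.18
wrist 0.81 [237.7, 230.1, 395.1, 378.0] [0.142 0.144 0.147 0.149 0.171]
[ 0.4963 -0.0135  0.1377] [0.5558 0.0455 0.147 ] 6341
((0.5250846147537231, 0.014681496657431126), 0.031203608959913254)
```

```bash
python3 -m handwheel '{"deltas":[[0,0,0.04,1.2,0],[0,0,0.04,2.3,0],[0,0,0.04,3.1,0],[0,0,0.04,3.45,0],[0,0,0.04,3.55,0],[0,0,0.04,3.6,0],[0,0,0.04,3.64,0],[0,0,0.04,3.68,0],[0,0,0.04,3.68,0],[0,0,0.04,3.68,0]]}'; python3 go.py 0.526 0.0135 0.067
```

```text
t: 28.8
tcp_pos: [0.5263, 0.0119, 0.0692]
orientation: [2.974, 1.013, 0.0]
wrist_force: [0.1, -0.5, -1.1]
gripper_width: 0.0158
grip_force: 58.7
d=[ 0.03 -0.05  0.07] yaw=37.6 rows>= 1 t=28.80 q7=-1.24
```

```bash
python3 -m handwheel '{"deltas":[[0,0.02,-0.02,0.02,0],[0,0.02,-0.02,0.04,0],[0,0.02,-0.02,0.06,0],[0,0.02,-0.02,0.06,0]]}'
```

```text
t: 29.3
tcp_pos: [0.5264, 0.0126, 0.0684]
orientation: [2.973, 1.013, -0.0]
wrist_force: [-4.1, -0.7, 15.4]
gripper_width: 0.0155
grip_force: 60.3
```

```bash
python3 -m handwheel '{"deltas":[[0,0,0,-0.015,0],[0.15,0,0,-0.02,0],[0.3,0,0,-0.02,0],[0.5,0,0,-0.02,0],[0.5,0,0,-0.02,0],[0.5,0,0,-0.8,0],[0.6,0,0,-2.5,0],[1,0,0,-5,0],[1,0,0,-5,0],[1,0,0,-5,0]]}'; python3 go.py 0.567 -0.410 0.21 17.5;python3 - <<'E'
from h import *
for n,l in [("wrist","pot_lid"),("wrist","lid_rest"),("scene","tin"),("top","tin")]:
  im,d,K,T=cam(n); P=pts(d,K,T); save(im,n+"9.png")
  for m in finder.masks_of(n,l)[:1]:
    p=P[m["region"]&(d>0)]; print(n,l,m["p"],m["box"],np.percentile(p[:,2],[5,25,50,75,95]).round(3))
    if l=="tin": q=p[p[:,2]>.108]
    else: q=p[(p[:,2]<.042)&(p[:,2]>.024)]
    print(cv2.minEnclosingCircle(q[:,:2].astype(np.float32)), ((q.min(0)+q.max(0))/2).round(4))
E
```

```text
t: 30.55
tcp_pos: [0.5266, 0.0126, 0.2177]
orientation: [2.973, 1.013, 0.002]
wrist_force: [0.5, -0.3, -0.9]
gripper_width: 0.0853
grip_force: 0.0
d=[-7.53 11.98  0.26] yaw=37.6 roll=3.35 rows>= 7 t=30.55 q7=-1.16
wrist pot_lid 0.95 [273.1, 182.9, 355.5, 263.8] [0.031 0.034 0.036 0.037 0.06 ]
((0.5265344381332397, 0.012706018052995205), 0.03090011514723301) [0.5266 0.0129 0.0319]
scene tin 0.76 [162.9, 353.2, 210.0, 405.8] [0.013 0.068 0.11  0.112 0.114]
((0.5674823522567749, -0.4121318459510803), 0.0325644426047802) [ 0.5674 -0.4124  0.1123]
top tin 0.72 [454.1, 231.9, 486.8, 261.5] [0.02  0.081 0.11  0.112 0.116]
((0.5663471221923828, -0.41017240285873413), 0.03220321238040924) [ 0.5661 -0.4085  0.115 ]
```

View pics/scene9.png

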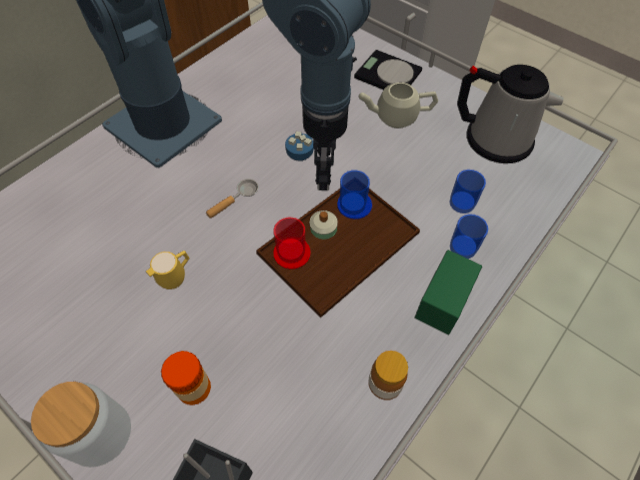

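The picture shows both glasses upright on their coasters (290,243)/(354,192), with the lid knob-up and centred on the rest (323,223). The tin at (186,378) is the last item.

```bash
python3 -m handwheel '{"deltas":[[1,-0.9,1.5,0,1],[1,-1.9,3,0,2],[1,-2.9,4.6,0,3],[1,-3.9,6.2,0,4],[1,-4.9,7.8,0,5],[1,-5.9,9.4,0,6],[1,-6.8,10.8,0.2,7],[1,-7.4,11.8,0.26,7.5],[1,-7.55,12,0.26,7.5],[1,-7.55,12,0.26,7.5],[1,-7.55,12,0.26,7.5],[1,-7.55,12,0.26,7.5]]}'; python3 go.py 0.567 -0.411 0.085 -7.4;python3 - <<'E'
from h import *
for n,l in [("wrist","tin")]:
  im,d,K,T=cam(n); P=pts(d,K,T); save(im,n+"10.png")
  for m in finder.masks_of(n,l)[:2]:
    p=P[m["region"]&(d>0)]; print(n,l,m["p"],m["box"])
    q=p[p[:,2]>.106]; print(cv2.minEnclosingCircle(q[:,:2].astype(np.float32)), ((q.min(0)+q.max(0))/2).round(4))
E
```

```text
t: 32.45
tcp_pos: [0.5672, -0.4092, 0.2097]
orientation: [-3.135, 0.199, -0.0]
wrist_force: [0.0, 0.9, -0.9]
gripper_width: 0.0854
grip_force: 0.0
d=[-0.    0.06  4.16] yaw=-7.3 roll=0.02 rows>= 2 t=32.45 q7=-1.15
wrist tin 0.94 [259.6, 177.8, 381.4, 311.0]
((0.5686310529708862, -0.4105762243270874), 0.032495129853487015) [ 0.5691 -0.4105  0.1098]
```

View pics/wrist10.png

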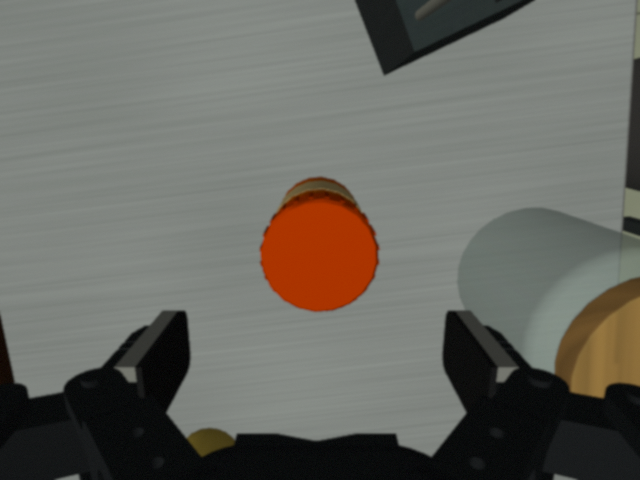

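The wrist picture shows the tin's cap centred at (319,250) between the fingers. The canister on the right (about (560,320)) needs a clearance check.

```bash
python3 - <<'E'
from h import *
for n in ["top","wrist"]:
  im,d,K,T=cam(n); P=pts(d,K,T).reshape(-1,3)[(d>0).ravel()]
  c=P[(P[:,2]>.02)&(P[:,2]<.175)]; r=np.hypot(c[:,0]-.5685,c[:,1]+.4105); s=(r>.045)&(r<.2)&(c[:,1]<-.44)
  c=c[s];r=r[s]; print(n,len(c),r.min(),c[r.argmin()],np.percentile(c[:,2],99),((c[c[:,2]>.12].min(0)),(c[c[:,2]>.12].max(0))))
E
```

```text
top 1065 0.11001769434152708 [ 0.66293793 -0.46693909  0.10133811] 0.15487573429472956 (array([ 0.44659558, -0.60427309,  0.12069596]), array([ 0.74170634, -0.45768501,  0.15745954]))
wrist 29184 0.11273005505150345 [ 0.66444326 -0.46968577  0.08589544] 0.14934928502739733 (array([ 0.49314   , -0.57232381,  0.12000043]), array([ 0.55446411, -0.51598475,  0.15030989]))
```

```bash
python3 -m handwheel '{"deltas":[[1,0.04,0.05,1.5,0],[1,0.04,0.05,3,0],[1,0.04,0.05,4,0],[1,0.04,0.05,4.16,0],[1,0.04,0.05,4.16,0],[0,0.04,0.05,4.16,0],[0,0.04,0.05,4.16,0],[0,0.04,0.05,4.16,0],[0,0.04,0.05,4.16,0],[0,0.04,0.05,4.16,0],[0,0.04,0.05,4.16,0]]}'; python3 go.py 0.6125 0.002 0.19 -7.4
```

```text
t: 34.02
tcp_pos: [0.5689, -0.4128, 0.0868]
orientation: [3.134, -0.202, 0.004]
wrist_force: [-0.1, 1.6, 6.7]
gripper_width: 0.061
grip_force: 63.9
d=[ -0.32 -13.89  -3.46] yaw=-7.4 roll=0.01 rows>= 7 t=34.02 q7=-1.15
```

```bash
python3 -m handwheel '{"deltas":[[0,0,0,-1,0],[0,0,0,-2.7,0],[0,0,-1.2,-3.46,0],[0,0,-3.2,-3.46,0],[0,-0.1,-5.2,-3.46,0],[0,-0.15,-7.2,-3.46,0],[0,-0.2,-9.2,-3.46,0],[0,-0.25,-11.2,-3.46,0],[0,-0.3,-13,-3.46,0],[0,-0.32,-13.9,-3.46,0],[0,-0.32,-13.9,-3.46,0],[0,-0.32,-13.9,-3.46,0]]}'; python3 go.py 0.6125 0.002 0.097 -7.4; python3 - <<'E'
from h import *
for n,l in [("wrist","tin"),("top","tin"),("scene","tin")]:
  im,d,K,T=cam(n); P=pts(d,K,T); save(im,n+"11.png")
  for m in finder.masks_of(n,l)[:1]:
    p=P[m["region"]&(d>0)]; z=np.percentile(p[:,2],97);print(n,l,m["p"],m["box"],z)
    q=p[abs(p[:,2]-z)<.006]; print(cv2.minEnclosingCircle(q[:,:2].astype(np.float32)), ((q.min(0)+q.max(0))/2).round(4))
E
```

```text
t: 35.52
tcp_pos: [0.6116, 0.001, 0.1886]
orientation: [3.134, -0.204, 0.0]
wrist_force: [0.2, -0.7, -2.5]
gripper_width: 0.0609
grip_force: 65.6
d=[ 0.02 -0.04  3.05] yaw=-7.4 roll=-0.01 rows>= 2 t=35.52 q7=-1.81
wrist tin 0.65 [430.8, 302.0, 527.8, 378.2] 0.09490217176019815
((0.5384243130683899, -0.0945611298084259), 0.014279094524681568) [ 0.5383 -0.0947  0.0924]
```

```bash
python3 -m handwheel '{"deltas":[[0,0.02,-0.03,1.2,0],[0,0.02,-0.03,2.2,0],[0,0.02,-0.03,2.8,0],[0,0.02,-0.03,2.98,0],[0,0.02,-0.03,3.05,0],[0,0.02,-0.03,3.09,0],[0,0.02,-0.03,3.13,0],[0,0.02,-0.03,3.13,0],[0,0.02,-0.03,3.13,0]]}'; python3 go.py 0.6125 0.002 0.0928
```

```text
t: 36.95
tcp_pos: [0.6125, 0.0033, 0.0948]
orientation: [-3.135, 0.202, -0.0]
wrist_force: [-0.1, -0.4, -2.3]
gripper_width: 0.0608
grip_force: 65.6
d=[0.   0.04 0.07] yaw=-7.4 rows>= 1 t=36.95 q7=-1.83
```

```bash
python3 -m handwheel '{"deltas":[[0,0,0.02,0.02,0],[0,0,0.02,0.04,0],[0,0,0.02,0.06,0],[0,0,0.02,0.06,0]]}'
```

```text
t: 37.45
tcp_pos: [0.6124, 0.0027, 0.0928]
orientation: [3.135, -0.202, -0.0]
wrist_force: [-0.2, -0.2, -0.8]
gripper_width: 0.0608
grip_force: 65.7
```

```bash
python3 -m handwheel '{"deltas":[[0,0,0,0.015,0],[0,0,0,0.03,0],[0,0,0,0.03,0]]}'
```

```text
t: 37.83
tcp_pos: [0.6126, 0.0026, 0.0928]
orientation: [3.135, -0.202, 0.001]
wrist_force: [-2.1, -0.4, 7.5]
gripper_width: 0.0609
grip_force: 66.3
```

```bash
python3 -m handwheel '{"deltas":[[0.9,0,0,0,0],[1,0,0,-0.02,0],[1,0,0,-0.02,0],[1,0,0,-0.02,0],[1,0,0,-1,0],[1,0,0,-2.5,0],[1,0,0,-4,0],[1,0,0,-4,0],[1,0,0,-4,0]]}'; python3 - <<'E'
from h import *
for n in ["wrist","top"]:
  im,d,K,T=cam(n); P=pts(d,K,T); save(im,n+"12.png")
  for l in ["tin","pot_lid","lid_rest","glass_red","glass_blue","milk_jug"]:
   for m in finder.masks_of(n,l)[:3]:
    p=P[m["region"]&(d>0)]; z=np.percentile(p[:,2],97)
    q=p[abs(p[:,2]-z)<.008] if l!="pot_lid" else p[(p[:,2]>.026)&(p[:,2]<.042)]
    if len(q): print(n,l,round(m["p"],2),z.round(3),np.round(cv2.minEnclosingCircle(q[:,:2].astype(np.float32))[0],4), ((q.min(0)+q.max(0))/2).round(4))
E
python3 go.py 0.45 -0.25 0.3
```

```text
t: 38.95
tcp_pos: [0.612, 0.0026, 0.2114]
orientation: [3.135, -0.202, -0.001]
wrist_force: [0.0, -0.3, -0.5]
gripper_width: 0.0857
grip_force: 0.0
wrist tin 0.86 0.118 [0.6123 0.0045] [0.6126 0.0048 0.1148]
wrist pot_lid 0.91 0.061 [0.5266 0.0125] [0.5223 0.0125 0.0344]
wrist pot_lid 0.68 0.118 [0.6312 0.0022] [0.6356 0.0022 0.0341]
wrist glass_red 0.59 0.095 [ 0.514  -0.0683] [ 0.514  -0.0632  0.0915]
wrist glass_blue 0.9 0.067 [0.7646 0.1571] [0.7646 0.1571 0.067 ]
wrist glass_blue 0.59 0.095 [0.5366 0.0974] [0.5365 0.0929 0.0917]
top glass_red 0.7 0.098 [ 0.513  -0.0834] [ 0.5128 -0.0926  0.0958]
top glass_blue 0.84 0.098 [0.5369 0.1036] [0.5376 0.102  0.0963]
top glass_blue 0.77 0.088 [0.7242 0.2767] [0.7251 0.2771 0.0865]
top milk_jug 0.81 0.072 [ 0.3631 -0.2817] [ 0.3619 -0.2817  0.0702]
d=[-4.29  9.05 -2.94] yaw=-7.4 rows>= 6 t=39.65 q7=-1.81
```

```bash
python3 -m handwheel '{"deltas":[[1,0,0,-1.5,0],[1,-0.5,1.2,-2.9,0],[1,-1.3,2.8,-2.9,0],[1,-2.1,4.5,-2.9,0],[1,-2.9,6.2,-2.9,0],[1,-3.7,7.8,-2.9,0],[1,-4.3,9,-2.9,0],[1,-4.3,9,-2.9,0],[1,-4.3,9,-2.9,0],[1,-4.3,9,-2.9,0]]}'; python3 - <<'E'
from h import *
for n in ["scene","top"]:
  im,d,K,T=cam(n); P=pts(d,K,T); save(im,n+"13.png")
  if n=="scene": cv2.imwrite("pics/f.png",cv2.resize(im[130:340,230:500],(800,622))[:600,:,::-1])
  for l in ["tin","pot_lid"]:
   for m in finder.masks_of(n,l)[:2]:
    p=P[m["region"]&(d>0)]; z=np.percentile(p[:,2],97)
    q=p[abs(p[:,2]-z)<.008] if l!="pot_lid" else p[(p[:,2]>.026)&(p[:,2]<.042)]
    if len(q): print(n,l,round(m["p"],2),z.round(3),np.round(cv2.minEnclosingCircle(q[:,:2].astype(np.float32))[0],4), ((q.min(0)+q.max(0))/2).round(4))
E
```

```text
t: 40.9
tcp_pos: [0.4506, -0.2472, 0.2989]
orientation: [-3.135, 0.198, -0.0]
wrist_force: [-0.1, -0.3, -0.2]
gripper_width: 0.0851
grip_force: 0.0
scene tin 0.88 0.12 [0.6122 0.0017] [0.6116 0.0017 0.1172]
scene pot_lid 0.86 0.061 [0.5256 0.0103] [0.5265 0.0103 0.0349]
top tin 0.57 0.123 [0.6108 0.0067] [0.6107 0.0063 0.1205]
top pot_lid 0.57 0.062 [0.5255 0.0134] [0.525  0.0138 0.0348]
```

View pics/f.png

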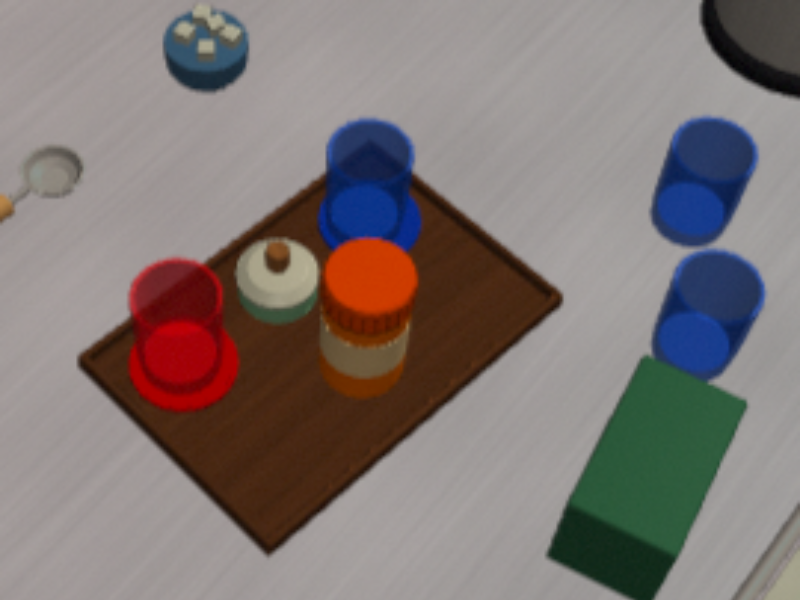

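The crop shows both glasses upright on their own coasters and the lid knob-up on the rest (278,280). The tin stands upright behind the rest, at a measured 86 mm centre to centre. Everything is released, so I'm handing in.

```bash
python3 -c "
from rig import ctrl; print(ctrl.finish_job())"
```

```text
the job is handed in; nothing more can be done
None
```

I laid the tray as asked and handed the job in at about 41 s of the 125 s: both glasses on their own coasters, the lid rest midway between them with the lid knob-up on top, and the tin upright about 86 mm behind it (87 mm asked). The milk jug was left alone, and the hand-in returned no verdict.

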